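Set the check cell in the coolant tester

TASK

Take the check cell from its rest block and press it fully home into the slot of the tester's turning holder. Then, by the cell, turn the holder clockwise until you feel it bear firmly against its stop, so that the clear faces look along the light path; do not force it. Let go and leave the cell seated there, with the things around it undisturbed.

Things in the scene. Friction and masses are not known exactly. Their poses are not given: they have to be found in the camera images.
- cell: Check cell, an upright block 64 mm tall, about 60 g; origin: centre of its underside, z up. Glass 28 mm (x) by 14 mm (y) from 0 to 38 mm up, stepped in 1 mm over the lowest 1.5 mm. The two broad faces (normals along y) are clear, the narrow ones frosted white. Half a turn about z makes no difference.
- rest: Black rest block fixed to the bench, 70 mm (x) by 60 mm (y), 14 mm high; origin: centre of its underside. The cell stands loosely in its pocket, 10 mm deep (floor 4 mm over the bench), the cell's long side along the block's x.
- tester: Grey coolant tester fixed to the bench, 190 mm (x) by 180 mm (y), deck 55 mm high; origin: centre of its underside; screen on its -x half. The holder stands on the deck on a vertical axis at x = 30 mm, y = 0. Beside it on the deck are the lamp (y = +60 mm) and detector (y = -60 mm), black blocks 32 by 30 mm, 26 mm high: the light path runs between them along y.
- holder_seat (a point): Centre of the slot's floor in the aluminium holder, 60 mm over the bench, on the turning axis; turns with the holder. x: the slot's long direction, z up. Slot 29.2 mm (x) by 15.2 mm (y), 24 mm deep, mouth bevelled 1 mm. The seated cell stands hard on this floor, its origin here, the top 40 mm of it above the holder.
- holder_mouth (a point): Centre of the slot's mouth at the holder's top, 84 mm over the bench, axes as holder_seat. The holder's upper part is 44 mm (x) by 30 mm (y), on a disc of 66 mm diameter. All turns as one with the cell once it is in the slot.
- holder (a joint): Angle of the holder (rad), counter-clockwise from above positive; 0 is its rigid clockwise stop, where slot x = tester x and the cell's clear faces look along the light path. Starts turned away, range to 1.4, stays where left. Friction about 0.05 N m. The cell has about 3 degrees of play, so the holder lags. About 0.25 N m on the cell is a firm bearing on the stop, 0.5 N m is forcing it.
- cleaner: White spray can, 52 mm diameter, 150 mm tall, standing loose; origin at the centre of its underside. To be left alone.
- horseshoe: Loose dark steel horseshoe lying flat, about 120 mm across, 14 mm thick; origin at its middle, on the bench. To be left alone.
- wrench: Loose steel wrench, 160 mm long, lying flat along its x; origin at its middle. To be left alone.
- cell_cap (a point): Centre of the cell's black plastic cap, 51 mm above the cell's underside. The cap is 26 mm (cell's x) by 16 mm (cell's y), from 38 to 64 mm up; grip it across the 16 mm.
- roller_tip (a point): Innermost point of the spring roller in the slot's +x end, 10.5 mm over the slot's floor, 2.2 mm inside the slot's end. It gives way along x with about 2 N, rising 0.8 N per mm. From about 16 mm over the floor the cell does not sink by its weight: it takes some 2 to 10 N of downward push until it stands hard on the floor; over 20 N is forcing it.
Mind the look-alikes: they are no part of the job. What is meant by the cell is not yellow, and is the smaller of those in its own colour.

How it is judged (in metres and radians):
On the way, in this order (a step that is already met when the one before it is completed fails the run):
1. the cell stands fully home in the holder's slot (within 1.5 mm of its floor) while the holder is still turned away (z of cell in the frame of holder_seat below 0.0015 m and horizontal distance between cell and holder_seat below 0.003 m and angle between cell's own z axis and vertical below 0.05 rad and value of joint holder above 0.3 rad), for 0.1 s.
2. the holder is at its stop (within 0.025 rad) and the cell bears firmly on it (at least 14 N between cell and holder) (value of joint holder below 0.025 rad and contact force between cell and holder above 14 N and z of cell in the frame of holder_seat below 0.002 m), for 0.1 s.
At the end, for the whole second after the job is handed in: The cell stands released and at rest in the holder, within 1.5 mm of the slot's floor, upright, the holder within 0.025 rad of its stop and the cell's clear faces within 0.08 rad of the light path (z of cell in the frame of holder_seat below 0.0015 m and horizontal distance between cell and holder_seat below 0.003 m and angle between cell's own z axis and vertical below 0.05 rad and value of joint holder below 0.025 rad and angle between the y axis of cell and the y axis of tester, either way round below 0.08 rad and linear speed of cell below 0.02 m/s); the robot touches nothing.
It fails at once if the cell is forced: more than 45 N between the cell and the holder (contact force between cell and holder above 45 N).
It fails at once if a bystander is moved by more than 20 mm (distance of any of cleaner, horseshoe, wrench from where it was at the start of the episode above 0.02 m).
It also fails if it takes over 72 s, if anything falls off the work surface, if the arm or the gripper's body presses on something with over 40 N, if the wrist force passes 120 N, or if a joint passes its speed limit or range.

ROBOT

A 6-joint arm with a two-finger parallel gripper is mounted at the origin on the work surface. World frame = base frame: x ahead of the robot, y to its left, z up, the work surface at z = 0. Lengths are in mm, angles in rad, forces in N, time in s.
With the tool pointing down it reaches from about 250 to 775 mm from the base axis. Payload 4 kg.
Tool frame: the origin (TCP) lies at the centre of the arm's flange, where the gripper is bolted on; the fingertips stand 199 mm ahead of it and the grasp point (between the pads) lies 180 mm ahead of it; x points along the fingers, z is the direction in which the jaws open and shut, and the axes are right-handed (so a half turn about x gives the same grasp; the last joint's range is limited). The gripper opens to 94 mm and grips with 3 to 60 N. Pads are 16 mm wide; open, the fingers measure 119 mm over their backs; the gripper's body (75 mm by 177 mm) begins 78 mm behind the grasp point.
Start: joints at [-1.258, 0.087, 1.371, -0, 1.684, -0.103], TCP at [222.151, -503.139, 404.706] pointing down, gripper open.
Joint ranges: [-3.1, 3.1], [-0.76, 2.03], [0.27, 2.55], [-1.08, 4.22], [0.17, 2.65], [-2.57, 2.57]. Speed limits (rad/s): [2.79, 2.79, 3.14, 3.14, 3.14, 3.14].

INTERFACE

Orientations are given as a unit quaternion [x, y, z, w].
In Python, from station import manip gives the robot as it stands. The module is installed in compiled form; this text tells all that it offers. Calls block until the motion is done:
- manip.move_pose(position, orientation): joint-space move of the TCP to a pose.
- manip.move_l(position, rot=None, speed=150, stop_force=None): straight line of the TCP; rot=None keeps the orientation; speed is the mean speed in mm/s. With stop_force (N) it stops when the force on the tool has changed by that much, and returns True; else False.
- manip.movej(angles): joint-space move.
- manip.move_gripper(opening): finger opening in mm; the grip force is fixed at half the most; returns when the fingers have stopped.
- manip.wait(seconds).
- manip.solve_ik(position, orientation): joint angles nearest the present ones, or None.
- manip.state(): the state.
- manip.grab_frame(name): name is "side" or "top" or "wrist"; returns a dict with "img" (384x512x3 uint8, red, green, blue), "intrinsics" (3x3 intrinsics, pixels), "R" (3x3) and "t" (3): a world point X has camera coordinates R X + t. Camera axes: x right, y down, z forward; pixel columns grow to the right and rows downward; lengths in mm; the calibration is good to about 2 mm. A picture is of the moment at which its call begins. There is no depth.
A pose or a line that the arm cannot do raises manip.MotionError and nothing moves.
- manip.finish_job(): hands the job in, once; it reports no verdict.
The state is a dict: "time": time; "joint_positions": joint angles; "qvel": joint speeds; "joint_torque": joint torques, N m; "eef_pos": TCP position; "tcp_rot": TCP orientation; "ft_force": force on the tool from outside, world axes, zero at the start; "torque": the same for the moment, N m; "opening": finger opening in mm.
Only numpy, scipy, OpenCV 4.12 (cv2) and the standard library are available. Lean on these libraries where they do the work, as an engineer would, in place of code of your own. Each camera call takes 0.05 s, during which the arm holds its last target.

## Working session

There is one attempt and no reset: what is moved stays moved. The work goes in short steps, each a Python script; the robot and the scene stay as the last script left them, time stands still between calls to the robot, and variables do not carry over. Pictures are saved under pics/ and viewed, and the job is handed in when it is done.

```bash
mkdir -p pics; ls; cat > h.py <<'E'
import numpy as np, cv2
from station import manip
def save(n,im): cv2.imwrite('pics/'+n+'.png',cv2.cvtColor(im,cv2.COLOR_RGB2BGR))
def ray(f,u,v):
    K=np.array(f['intrinsics']);R=np.array(f['R']);t=np.array(f['t'])
    d=R.T@np.linalg.solve(K,[u,v,1.]);return -R.T@t,d/np.linalg.norm(d)
def onz(f,u,v,z):
    c,d=ray(f,u,v);return c+d*(z-c[2])/d[2]
def tri(obs):
    A=np.zeros((3,3));b=np.zeros(3)
    for f,u,v in obs:
        c,d=ray(f,u,v);P=np.eye(3)-np.outer(d,d);A+=P;b+=P@c
    X=np.linalg.solve(A,b);return X
def proj(f,X):
    p=np.array(f['intrinsics'])@(np.array(f['R'])@np.array(X,float)+np.array(f['t']));return p[:2]/p[2]
E
python3 - <<'E'
from h import *
import pickle
for n in ['side','top','wrist']:
    f=manip.grab_frame(n);save(n+'0',f['img']);pickle.dump(f,open(n+'0.pkl','wb'))
    c=-np.array(f['R']).T@np.array(f['t']);print(n,c.round(),np.array(f['R']).round(2).tolist(),f['intrinsics'][0][0])
print(manip.state())
E
```

```text
pics
side [468. 596. 812.] [[-0.99, -0.14, 0.02], [-0.12, 0.71, -0.69], [0.08, -0.69, -0.72]] 461.92741921617346
top [ 437.  -81. 1206.] [[0.0, -1.0, -0.0], [-0.99, -0.0, -0.13], [0.13, 0.0, -0.99]] 445.08837419487946
wrist [ 288. -474.  384.] [[0.4, -0.92, -0.0], [-0.89, -0.39, 0.25], [-0.23, -0.1, -0.97]] 290.72603937937185
{'time': 0.15, 'joint_positions': array([-1.25813185e+00,  8.77913185e-02,  1.37185841e+00,  1.06910909e-05,
        1.68361212e+00, -1.03117766e-01]), 'qvel': array([-0.00063067, -0.00208275, -0.00517319, -0.00052692,  0.00150844,
        0.00055283]), 'joint_torque': array([ 8.54732898e-04, -3.40643692e+01, -3.02791965e+01,  7.18868757e-02,
        3.05358390e-02, -1.13803135e-04]), 'eef_pos': array([ 222.11200422, -503.06997384,  403.79415542]), 'tcp_rot': array([ 0.38640953,  0.59288894, -0.38566096,  0.59197636]), 'ft_force': array([-0.38236228,  0.59171495, -0.0451263 ]), 'torque': array([-0.01920662, -0.0109172 , -0.01508393]), 'opening': 94.07082431905673}
```

View pics/top0.png

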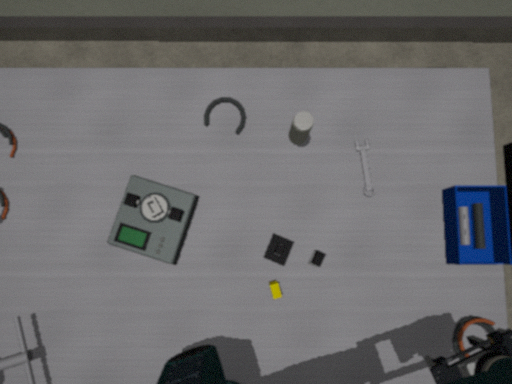

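View pics/side0.png

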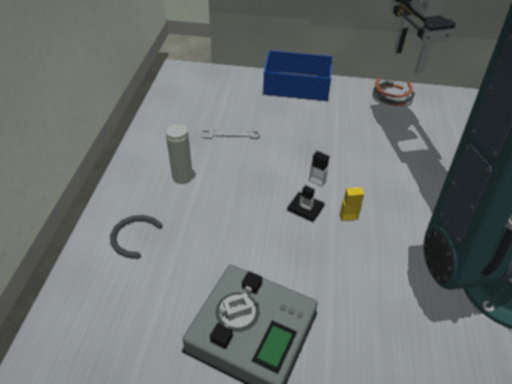

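View pics/wrist0.png

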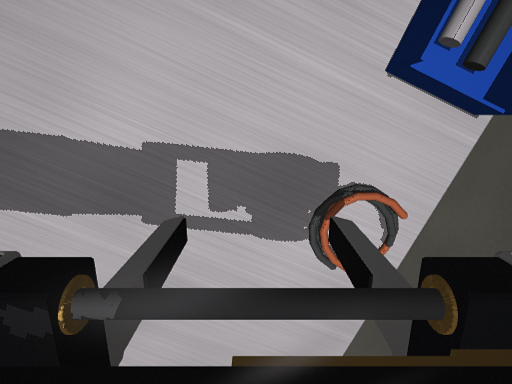

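The top view shows the tester at about (153,220) px, the holder at (154,207), and the rest block with the cell at (279,249). The larger black-capped look-alike is at (318,258) and the yellow one at (276,290). I'll compute rough positions and move the wrist camera over the rest.

```bash
python3 - <<'E'
from h import *
import pickle
t=pickle.load(open('top0.pkl','rb'));s=pickle.load(open('side0.pkl','rb'))
for n,u,v,z in [('cell',279,248,64),('decoy',318,257,64),('yellow',276,289,60),('holder',154,207,84),('lamp?',132,200,81),('det?',177,214,81),('clean',303,120,150),('wr',366,168,5),('shoe',227,112,7)]:
    print(n,onz(t,u,v,z).round(1))
print('cell tri',tri([(t,281,244),(s,308,190)]))
f=manip.grab_frame('wrist')
st=manip.state()
from scipy.spatial.transform import Rotation as Ro
Rt=Ro.from_quat(st['tcp_rot']).as_matrix();print(Rt.round(3))
c=-f['R'].T@f['t'];print('cam in tcp',(Rt.T@(c-st['eef_pos'])).round(1));print('cam axes in tcp',(Rt.T@f['R'].T).round(3))
a=cv2.resize(t['img'][180:310,230:340],None,fx=5,fy=5,interpolation=cv2.INTER_CUBIC);save('topc',a[:600])
E
```

```text
cell [ 439.8 -147.4   64. ]
decoy [ 417.3 -246.2   64. ]
yellow [ 337.2 -139.4   60. ]
holder [542.4 169.4  84. ]
lamp? [560.5 226.6  81. ]
det? [524.9 111.3  81. ]
clean [ 749.9 -203.2  150. ]
wr [ 657.6 -390.7    5. ]
shoe [815.1  -8.6   7. ]
cell tri [ 443.62403503 -152.58513529   57.82921181]
[[-0.     0.915  0.404]
 [ 0.001  0.404 -0.915]
 [-1.     0.    -0.001]]
cam in tcp [19.9 72.4 -0.1]
cam axes in tcp [[ 0.    -0.253  0.967]
 [-0.    -0.967 -0.253]
 [ 1.    -0.    -0.001]]
```

View pics/topc.png

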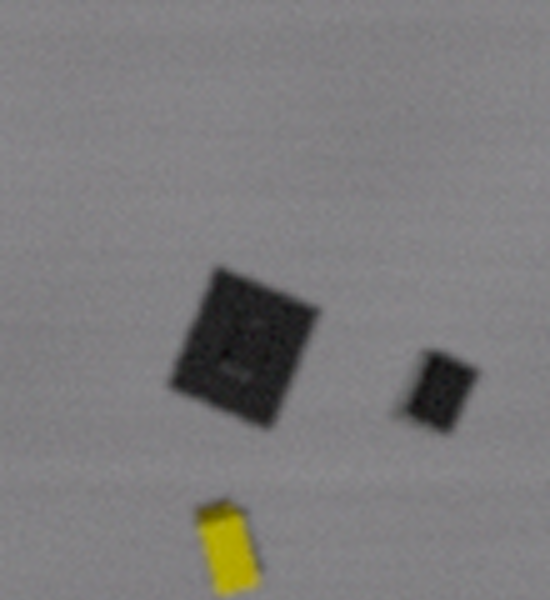

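```bash
cat >> h.py <<'E'
from scipy.spatial.transform import Rotation as Ro
import pickle
def quat(th):  # jaw yaw th (rad), tool down
    c,s=np.cos(th),np.sin(th)
    q=Ro.from_matrix(np.array([[0,-s,c],[0,c,s],[-1,0,0]])).as_quat()
    return q
def grab(n,tag):
    f=manip.grab_frame(n);save(tag,f['img']);pickle.dump(f,open(tag+'.pkl','wb'));return f
def load(t): return pickle.load(open(t+'.pkl','rb'))
E
python3 - <<'E'
from h import *
th=np.radians(-112);z=np.array([np.cos(th),np.sin(th),0]);y=np.array([-np.sin(th),np.cos(th),0])
c=np.array([442,-150,0.])
print(manip.state()['time'])
for i,(a,b) in enumerate([(-25,45),(-25,-45)]):
    p=c+a*y+b*z+[0,0,345]
    print(manip.solve_ik(p,quat(th)).round(2))
    manip.move_pose(p,quat(th)); manip.wait(0.2)
    grab('wrist','c%d'%i); print(manip.state()['eef_pos'],manip.state()['time'])
a=np.hstack([load('c0')['img'],load('c1')['img']]);save('cc',cv2.resize(a,(800,300)))
E
```

```text
0.2
[-0.55 -0.14  1.71 -0.    1.57  1.4 ]
[ 401.91588704 -183.00221686  345.10517537] 1.8417
[-0.35 -0.13  1.7  -0.    1.57  1.6 ]
[435.45659341 -99.84438699 344.99719232] 2.5417
```

View pics/c0.png

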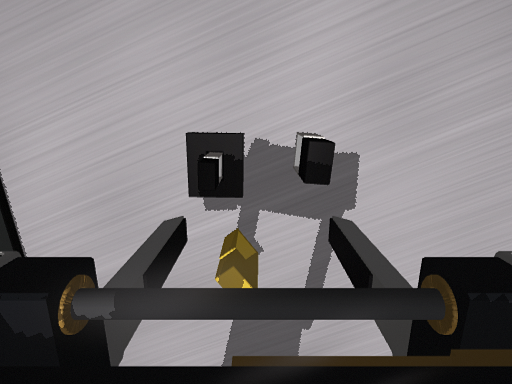

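View pics/c1.png

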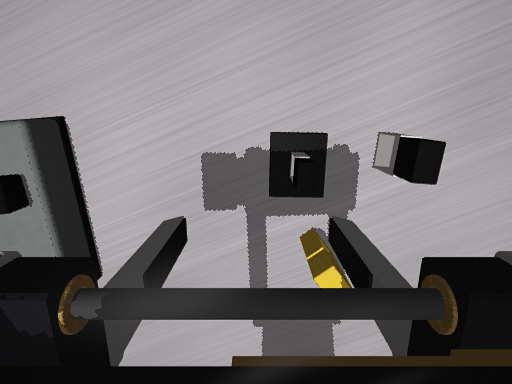

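```bash
python3 - <<'E'
from h import *
out=[]
for i,(x,y) in enumerate([(180,120),(262,120)]):
    im=load('c%d'%i)['img'][y:y+85,x:x+70].astype(float)
    im=np.clip((im/255)**0.5*255*1.3,0,255).astype(np.uint8)
    im=cv2.resize(im,None,fx=5.6,fy=5.6,interpolation=cv2.INTER_CUBIC);out.append(im)
save('cz',np.hstack(out))
E
```

```text
(no output)
```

View pics/cz.png

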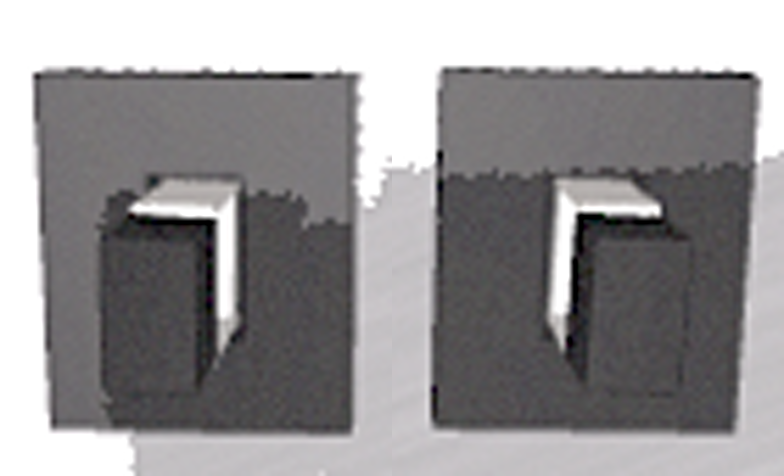

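```bash
python3 - <<'E'
from h import *
A=[(102,233),(197,236),(197,394),(108,394)]
B=[(588,236),(689,236),(684,388),(588,388)]
f0,f1=load('c0'),load('c1')
P=[]
for a,b in zip(A,B):
    ua=(180+(a[0]+.5)/5.6-.5,120+(a[1]+.5)/5.6-.5); ub=(262+(b[0]-392+.5)/5.6-.5,120+(b[1]+.5)/5.6-.5)
    X=tri([(f0,*ua),(f1,*ub)]);P.append(X);print(X.round(1),(proj(f0,X)-ua).round(1))
P=np.array(P);print('c',P.mean(0))
for i,j in [(0,1),(1,2),(3,2),(0,3)]:
    d=P[j]-P[i];print(np.linalg.norm(d[:2]).round(1),np.degrees(np.arctan2(d[1],d[0])).round(1))
# rest block corners, z=14
for f,C,x0,o in [(f0,[(35,72),(355,74),(352,430),(52,430)],180,0),(f1,[(442,70),(757,76),(735,430),(433,428)],262,392)]:
    Q=np.array([onz(f,x0+(u-o+.5)/5.6-.5,120+(v+.5)/5.6-.5,14) for u,v in C]);print('rest',Q.mean(0).round(1))
    for i,j in [(0,1),(1,2),(3,2),(0,3)]:
        d=Q[j]-Q[i];print(np.linalg.norm(d[:2]).round(1),np.degrees(np.arctan2(d[1],d[0])).round(1))
E
```

```text
[ 450.8 -145.2   63.3] [0.  0.4]
[ 445.  -159.9   66.2] [0.  0.2]
[ 422.3 -150.3   70.1] [-0.  -0.4]
[ 427.2 -136.1   66.9] [-0.  -0.4]
c [ 436.32151405 -147.88753484   66.63444031]
15.8 -111.4
24.7 157.1
15.1 -109.0
25.3 158.8
rest [ 436.6 -148.4   14. ]
60.1 -112.5
69.6 156.7
59.6 -112.1
69.9 157.1
rest [ 436.7 -147.6   14. ]
59.2 -113.2
69.2 157.7
60.0 -112.5
69.9 157.1
```

```bash
python3 - <<'E'
from h import *
th=np.radians(-112.6);q=quat(th)
manip.move_gripper(50)
manip.move_pose([436.5,-148,320],q); manip.wait(.1)
print(manip.state()['eef_pos'])
print(manip.move_l([436.5,-148,235],speed=100,stop_force=8))
manip.wait(.2);print(manip.state()['eef_pos'],manip.state()['ft_force'])
manip.move_gripper(0);s=manip.state();print(s['opening'],s['eef_pos'],s['ft_force'],s['torque'])
manip.move_l([436.5,-148,335],speed=120)
manip.wait(.1);grab('wrist','g0');s=manip.state();print(s['opening'],s['eef_pos'],s['ft_force'],s['time'])
E
```

```text
[ 436.59778484 -147.80838968  320.31763652]
False
[ 436.75774113 -148.14206116  235.76829271] [-0.04619841 -0.0584515  -0.51009367]
16.005064631451965 [ 436.50852329 -147.99209789  235.00156363] [0.36598457 0.16609679 0.4861659 ] [ 0.05613855  0.03593777 -0.04927537]
15.543523384091214 [ 436.29030003 -147.89807642  333.81658473] [0.9662969  0.2067651  0.47955536] 6.7583
```

View pics/g0.png

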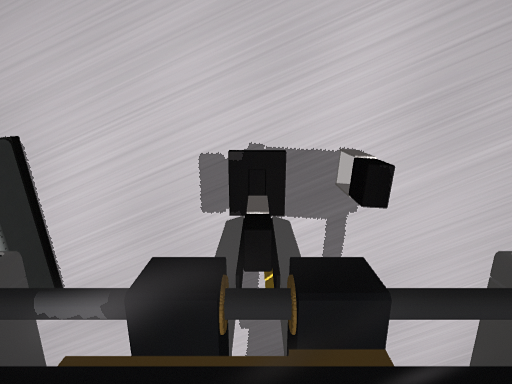

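```bash
python3 - <<'E'
from h import *
th=np.radians(-112.6);q=quat(th);z=np.array([np.cos(th),np.sin(th),0]);y=np.array([-np.sin(th),np.cos(th),0])
c=np.array([542,169,0.])
for i,b in enumerate([-45,45]):
    p=c-60*y+b*z+[0,0,360]
    manip.move_pose(p,q); manip.wait(0.3)
    grab('wrist','h%d'%i);s=manip.state(); print(s['eef_pos'],s['joint_positions'].round(2),s['time'],s['opening'])
E
```

```text
[504.08645572 232.97859958 360.0461579 ] [ 0.33  0.11  1.43 -0.    1.6   2.3 ] 8.55 15.373531919695349
[469.55801024 151.17115265 359.82579099] [ 0.2  -0.03  1.58  0.    1.59  2.16] 9.35 15.855817083140568
```

View pics/h0.png

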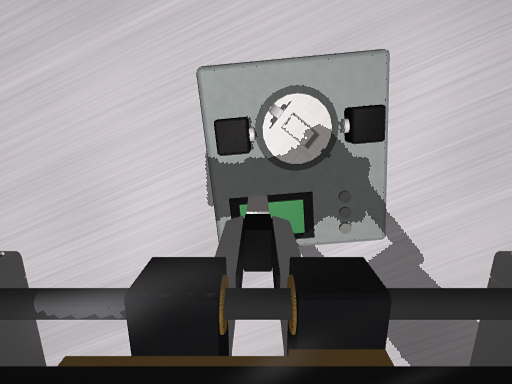

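View pics/h1.png

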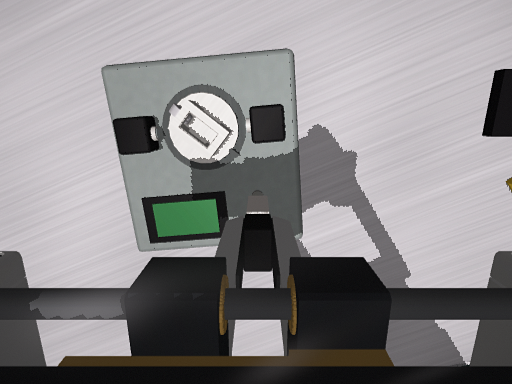

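```bash
python3 - <<'E'
from h import *
out=[]
for i,(x,y) in enumerate([(245,75),(153,75)]):
    im=load('h%d'%i)['img'][y:y+100,x:x+100].astype(float)
    im=np.clip((im-60)*1.3 if 0 else 255*(im/255)**1.6,0,255).astype(np.uint8)
    im=cv2.resize(im,None,fx=4,fy=4,interpolation=cv2.INTER_CUBIC);out.append(im)
save('hz',np.hstack(out))
E
```

```text
(no output)
```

View pics/hz.png

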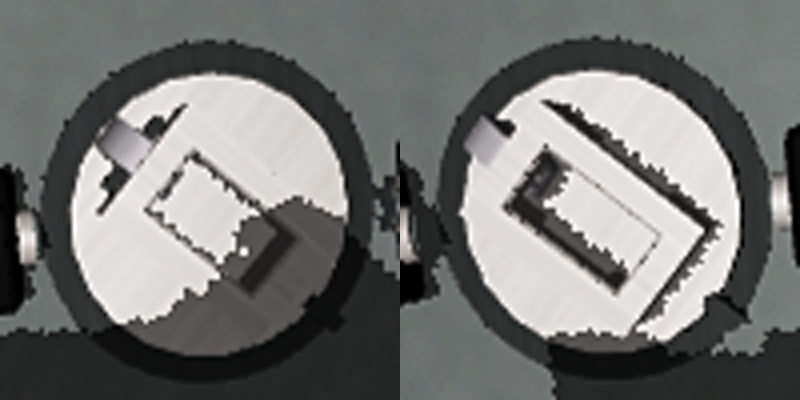

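```bash
python3 - <<'E'
from h import *
A=[(193,152),(145,208),(248,292),(297,235)]
B=[(545,148),(503,207),(620,292),(661,236)]
f0,f1=load('h0'),load('h1')
P=[];Q0=[];Q1=[]
for a,b in zip(A,B):
    ua=(245+(a[0]+.5)/4-.5,75+(a[1]+.5)/4-.5); ub=(153+(b[0]-400+.5)/4-.5,75+(b[1]+.5)/4-.5)
    X=tri([(f0,*ua),(f1,*ub)]);P.append(X);print(X.round(1),(proj(f0,X)-ua).round(1))
    Q0.append(onz(f0,*ua,84));Q1.append(onz(f1,*ub,84))
for P in (P,Q0,Q1):
    P=np.array(P);print('c',P.mean(0).round(1),'diag c',((P[0]+P[2])/2).round(1))
    for i,j in [(0,1),(1,2),(3,2),(0,3)]:
        d=P[j]-P[i];print(np.linalg.norm(d[:2]).round(1),np.degrees(np.arctan2(d[1],d[0])).round(1))
# disc: bright/dark rim ellipse; lamp/det top faces
for n,f in(('h0',f0),('h1',f1)):
    im=f['img'];g=im.max(2)
    m=(g<40).astype(np.uint8);m[180:]=0
    cs,_=cv2.findContours(m,cv2.RETR_EXTERNAL,cv2.CHAIN_APPROX_NONE)
    for c in cs:
        if cv2.contourArea(c)>300: r=cv2.minAreaRect(c);print(n,r, onz(f,*r[0],81).round(1))
# tester outline
    hsv=cv2.cvtColor(im,cv2.COLOR_RGB2HSV)
E
```

```text
[560.6 175.8  84.3] [ 0.  -0.1]
[553.3 189.6  83.6] [-0.   0.2]
[527.  174.8  79.2] [-0.   0.3]
[534.8 160.9  81.4] [-0.   0.4]
c [543.9 175.3  82.1] diag c [543.8 175.3  81.8]
15.6 117.7
30.2 -150.8
16.0 119.2
29.7 -150.0
c [544.4 175.5  84. ] diag c [544.3 175.5  84. ]
15.4 116.7
29.2 -150.8
15.9 117.9
28.9 -149.7
c [543.8 175.   84. ] diag c [543.8 174.9  84. ]
15.7 118.9
30.5 -149.3
15.3 119.5
30.3 -150.0
h0 ((232.14259338378906, 135.6397705078125), (35.9512825012207, 34.47858428955078), 85.03025817871094) [562.7 231.7  81. ]
h0 ((364.55804443359375, 123.89341735839844), (37.300968170166016, 40.339996337890625), 87.61405944824219) [527.4 121.3  81. ]
h1 ((135.62998962402344, 134.4099884033203), (36.91097640991211, 41.8607292175293), 81.8698959350586) [561.5 228.   81. ]
h1 ((267.2232666015625, 123.06755065917969), (36.29780578613281, 34.04543685913086), 85.03025817871094) [526.2 117.8  81. ]
h1 ((496.5, 102.0), (66.0, 29.0), 90.0) [467.4 -69.5  81. ]
```

```bash
python3 - <<'E'
from h import *
T=np.array([[1,0,0]])
def ptool(f,p):
    # camera in tool fixed
    C=np.array([19.9,72.4,-0.1]);R=np.array([[0,-.253,.967],[0,-.967,-.253],[1,0,-.001]]) # cols=cam axes in tcp
    c=R.T@(np.array(p)-C);k=np.array(f['intrinsics'])@c;return k[:2]/k[2]
out=[]
for n in ['g0','h0','h1']:
    f=load(n)
    im=f['img'][185:225,235:280].astype(float)
    im=np.clip((im/255)**.7*255,0,255).astype(np.uint8)
    out.append(cv2.resize(im,None,fx=5.9,fy=10,interpolation=cv2.INTER_NEAREST))
save('gz',np.hstack(out))
for p in [(231,13,6),(231,13,-6),(229.5,14,7),(229.5,14,-7),(193,14,7),(193,14,-7),(193,13,8),(193,13,-8),(167,13,8),(167,13,-8),(231,-13,6)]: print(p,ptool(f,p).round(1),((ptool(f,p)-[235,185]+.5)*[5.9,10]).round())
E
```

```text
(231, 13, 6) [265.5 195.7] [183. 112.]
(231, 13, -6) [249.6 195.7] [ 89. 112.]
(229.5, 14, 7) [266.9 194.9] [191. 104.]
(229.5, 14, -7) [248.2 194.9] [ 81. 104.]
(193, 14, 7) [268.8 210.6] [202. 261.]
(193, 14, -7) [246.4 210.6] [ 70. 261.]
(193, 13, 8) [270.3 212.1] [211. 276.]
(193, 13, -8) [244.8 212.1] [ 61. 276.]
(167, 13, 8) [272.4 227.7] [224. 432.]
(167, 13, -8) [242.8 227.7] [ 49. 432.]
(231, -13, 6) [265.3 227.9] [182. 434.]
```

View pics/gz.png

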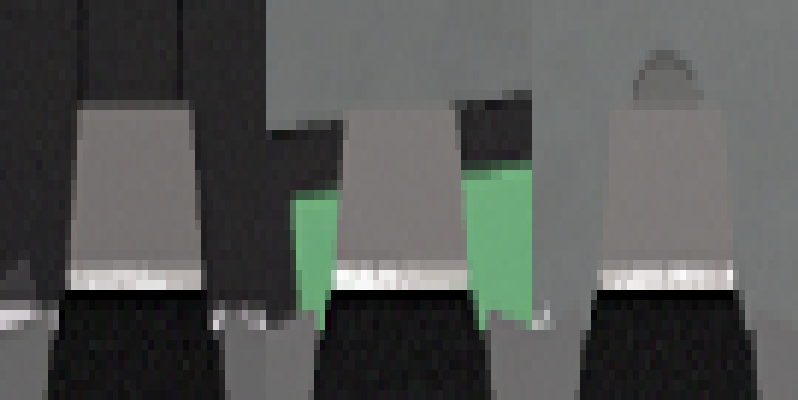

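Measured so far:
- **Slot mouth:** (543.9, 175.3, ~82), sides 30 x 15.7, yaw about 29.3°.
- **Stop:** yaw about -17.7°, from the lamp and detector positions.
- **Cell:** it sits in the hand as predicted.

Next I'll insert it, guarded by force.

```bash
python3 - <<'E'
from h import *
th=np.radians(29.3-90);q=quat(th)
manip.move_pose([543.9,175.3,345],q); manip.wait(.3)
s=manip.state();print(s['eef_pos'],s['joint_positions'].round(2),s['ft_force'].round(2),s['torque'].round(3))
print(manip.move_l([543.9,175.3,308],speed=40,stop_force=5))
manip.wait(.2);s=manip.state();print(s['eef_pos'],s['ft_force'].round(2),s['torque'].round(3),s['time'])
grab('side','i_s');grab('wrist','i_w')
save('i_z',cv2.resize(load('i_s')['img'][220:384,160:360],None,fx=3.5,fy=3.5,interpolation=cv2.INTER_CUBIC))
E
```

```text
[543.65555871 175.23058817 345.34533554] [0.21 0.15 1.42 0.   1.57 1.27] [ 0.76 -0.48 -0.78] [0.038 0.013 0.025]
False
[543.91065206 175.3085664  308.25217829] [-0.18  0.15 -0.11] [ 0.044  0.02  -0.119] 11.7833
```

View pics/i_z.png

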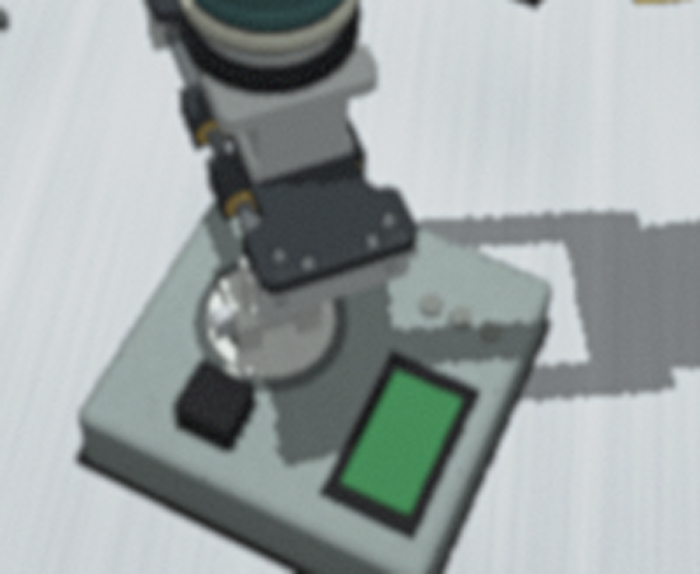

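View pics/i_w.png

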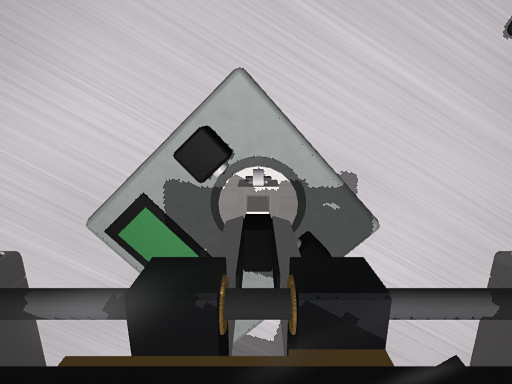

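```bash
python3 - <<'E'
from h import *
for z in [302,299,297,295,293,292,291,290,289,288]:
    s=manip.state();fz=s['ft_force'][2]
    if fz>13.5: break
    st=manip.move_l([543.9,175.3,z],speed=15,stop_force=15.5-max(fz,0))
    manip.wait(.05);s=manip.state();print(z,st,s['eef_pos'].round(2),s['ft_force'].round(1),s['torque'].round(3),s['time'])
    if st: break
grab('wrist','j_w')
E
```

```text
302 False [543.85 175.26 301.94] [-1.1 -1.   1.9] [-0.156  0.107  0.002] 12.4833
299 False [543.88 175.28 298.74] [ 0.  -0.3 -0.1] [-0.153  0.125 -0.003] 12.8833
297 False [543.88 175.29 296.73] [-0.5 -0.9 -0.6] [-0.192  0.164  0.023] 13.2167
295 False [543.87 175.3  294.77] [-0.4 -0.1 -0.4] [-0.13   0.139 -0.001] 13.55
293 False [543.88 175.27 292.79] [-0.3 -0.4  0.1] [-0.166  0.193  0.046] 13.8833
292 False [543.88 175.29 291.91] [-1.5 -1.3  0.4] [-0.203  0.259 -0.001] 14.1833
291 False [543.87 175.29 290.97] [-1.5 -0.5  0.4] [-0.233  0.308  0.003] 14.4833
290 False [543.83 175.3  290.93] [-3.5 -1.3  5.3] [-0.293  0.744 -0.005] 14.7833
289 False [543.78 175.31 290.89] [-4.5 -1.5  8.1] [-0.314  1.117  0.03 ] 15.0833
288 False [543.74 175.29 290.85] [-5.9 -2.5 12.3] [-0.508  1.348 -0.006] 15.3833
```

```bash
python3 - <<'E'
from h import *
out=[]
for n in ['i_w','j_w']:
    im=load(n)['img'][150:290,200:315].astype(float)
    im=np.clip((im/255)**.5*255,0,255).astype(np.uint8)
    out.append(cv2.resize(im,None,fx=3.4,fy=4,interpolation=cv2.INTER_CUBIC))
save('jz',np.hstack(out))
E
```

```text
(no output)
```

View pics/jz.png

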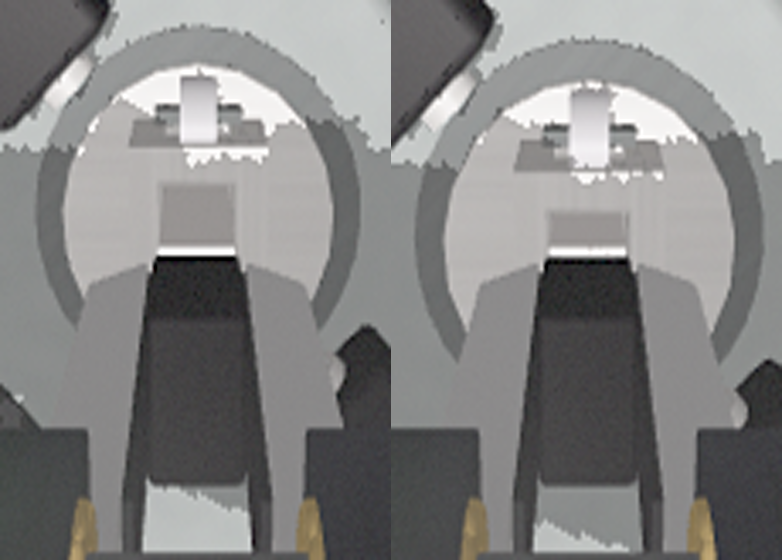

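```bash
python3 - <<'E'
from h import *
def yaw():
    R=Ro.from_quat(manip.state()['tcp_rot']).as_matrix();return np.degrees(np.arctan2(R[1,2],R[0,2]))
p=[543.6,175.1,289.9]
manip.move_l(p,speed=10);manip.wait(.1);s=manip.state();print(s['ft_force'].round(1),s['torque'].round(3),s['time'])
for d in [-61.7,-63,-66,-70,-75,-80]:
    manip.move_l(p,rot=quat(np.radians(d)),speed=20);manip.wait(.1)
    s=manip.state();print(d,yaw().round(2),s['eef_pos'].round(2),s['ft_force'].round(1),s['torque'].round(3),s['opening'].round(2),s['time'])
    if abs(s['torque'][2])>.25: break
E
```

```text
[-3.4 -0.6  5.9] [-0.232  0.73   0.022] 15.875Traceback (most recent call last):
  File "<stdin>", line 8, in <module>
AttributeError: 'float' object has no attribute 'round'
```

```bash
cat >> h.py <<'E'
def turn(p,ds,lim,w=.1,stop_force=None):
    for d in ds:
        manip.move_l(p,rot=quat(np.radians(d)),speed=20,stop_force=stop_force);manip.wait(w)
        s=manip.state();R=Ro.from_quat(s['tcp_rot']).as_matrix();y=np.degrees(np.arctan2(R[1,2],R[0,2]))
        print(d,round(y,2),s['eef_pos'].round(2),s['ft_force'].round(1),s['torque'].round(3),round(float(s['opening']),2),round(s['time'],2))
        if abs(s['torque'][2])>lim: break
E
python3 - <<'E'
from h import *
turn([543.6,175.1,289.9],[-61.7,-63,-66,-70,-75,-80],.25)
E
```

```text
-61.7 -61.69 [543.71 175.25 290.93] [-3.5 -1.2  6.4] [-0.294  0.715  0.038] 15.71 16.57
-63 -62.99 [543.69 175.24 290.93] [-2.7 -0.3  6.5] [-0.224  0.754 -0.012] 16.07 16.93
-66 -66.0 [543.71 175.29 290.94] [-2.5 -0.7  7.4] [-0.183  0.781 -0.021] 15.85 17.27
-70 -70.0 [543.71 175.32 290.95] [-3.1 -0.3  6.5] [-0.108  0.704 -0.082] 15.51 17.62
-75 -75.0 [543.73 175.35 290.88] [-3.4 -0.5  6.7] [-0.087  0.701 -0.027] 15.9 17.98
-80 -80.0 [543.74 175.4  290.91] [-2.9  0.6  6.5] [-0.075  0.683 -0.029] 15.62 18.32
```

```bash
python3 - <<'E'
from h import *
turn([543.6,175.1,289.9],[-86,-92,-98,-102],.2)
f=grab('wrist','k_w');s=[manip.state()['torque'][2] for _ in range(3)];print(s)
save('kz',cv2.resize(f['img'][60:290,150:380],(690,590)))
E
```

```text
-86 -86.0 [543.74 175.45 290.92] [-2.6 -0.4  7.1] [ 0.013  0.729 -0.047] 16.06 18.68
-92 -92.0 [543.77 175.48 290.92] [-3.6  0.5  7. ] [ 0.034  0.689 -0.111] 15.73 19.04
-98 -97.99 [543.77 175.56 290.91] [-2.9 -0.   6.3] [ 0.048  0.656 -0.063] 15.84 19.4
-102 -101.99 [543.79 175.59 290.93] [-3.1  0.3  6.9] [ 0.089  0.598 -0.062] 15.61 19.75
[np.float64(-0.02111683622003172), np.float64(-0.02111683622003172), np.float64(-0.02111683622003172)]
```

View pics/kz.png

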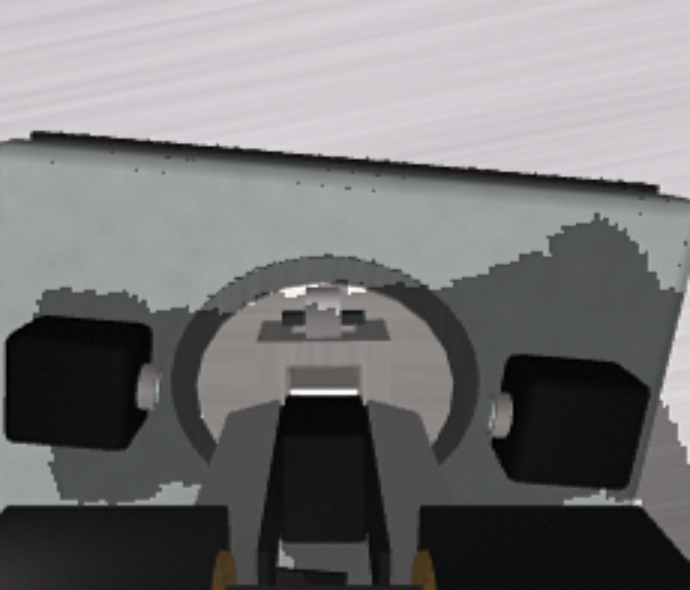

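The holder turns with the cell; the tester edge is still about 5° off square. Next come fine steps onto the stop.

```bash
cat >> h.py <<'E'
def tz(n=4):
    v=[]
    for _ in range(n): manip.wait(.03); v.append(manip.state()['torque'][2])
    return float(np.mean(v))
E
python3 - <<'E'
from h import *
p=[543.6,175.1,289.9]
for d in np.arange(-103,-112.5,-.75):
    manip.move_l(p,rot=quat(np.radians(d)),speed=20);t=tz()
    s=manip.state();R=Ro.from_quat(s['tcp_rot']).as_matrix();y=np.degrees(np.arctan2(R[1,2],R[0,2]))
    print(round(d,2),round(y,2),round(t,3),s['ft_force'].round(1),s['joint_positions'][5].round(3),round(s['time'],2))
    if abs(t)>.27: break
E
```

```text
-103.0 -102.98 -0.004 [-2.8  0.1  6.4] 2.01 20.18
-103.75 -103.73 0.02 [-2.3  0.9  6.4] 2.023 20.57
-104.5 -104.48 0.011 [-2.7  0.   6.8] 2.036 20.95
-105.25 -105.23 -0.023 [-2.3  0.1  5.4] 2.049 21.33
-106.0 -105.98 0.031 [-2.8  0.2  6.7] 2.062 21.72
-106.75 -106.73 0.005 [-2.4  0.6  6.3] 2.075 22.1
-107.5 -107.48 -0.002 [-2.3  1.3  6.1] 2.089 22.48
-108.25 -108.23 0.037 [-3.4  0.8  6.2] 2.102 22.87
-109.0 -108.98 0.024 [-2.7 -0.1  6.6] 2.115 23.25
-109.75 -109.72 0.059 [-2.6  0.2  5.7] 2.128 23.63
-110.5 -110.47 0.068 [-2.5  0.5  5.6] 2.141 24.02
-111.25 -111.21 0.187 [-3.2 -0.4  6.9] 2.154 24.4
-112.0 -111.93 0.347 [-2.4  2.   5.9] 2.166 24.78
```

```bash
python3 - <<'E'
from h import *
p=[543.6,175.1,289.9]
manip.wait(.2);print('hold',tz(6))
turn([543.6,175.1,290.5],[-110.8,-110.2],9)
print(tz())
manip.move_gripper(34);s=manip.state();print(s['opening'],s['ft_force'],s['eef_pos'])
print(manip.move_l([543.7,175.4,360],speed=60,stop_force=8))
manip.wait(.3);s=manip.state();print(s['eef_pos'],s['ft_force'],s['time'])
R=Ro.from_quat(s['tcp_rot']).as_matrix();y=R[:,1]
f=grab('wrist','l_w');
z=R[:,2]
manip.move_l(np.array([543.7,175.4,400])-70*y,speed=150);manip.wait(.3)
grab('wrist','l_w2');grab('top','l_t');grab('side','l_s')
E
```

```text
hold 0.3458286761616436
-110.8 -110.8 [543.85 175.46 290.95] [-1.3  1.9  4.8] [0.379 0.32  0.107] 15.67 25.53
-110.2 -110.18 [543.81 175.43 290.94] [-1.2  2.   4.8] [ 0.461  0.263 -0.006] 15.93 25.88
-0.011415427227012193
33.77457588350354 [-0.29729881 -0.36635467  1.10363974] [543.59746357 174.99277342 290.14036183]
False
[543.69094922 175.37600067 359.74962965] [-0.37795381 -0.25171517  0.04928653] 28.1333
```

View pics/l_w.png

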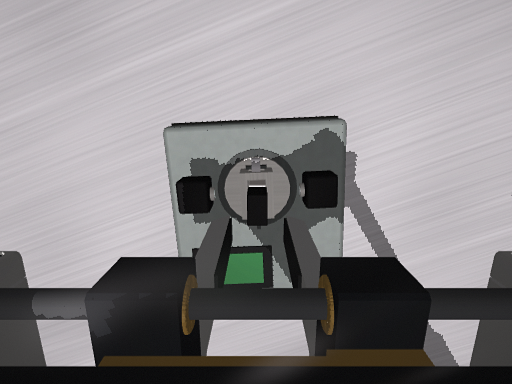

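View pics/l_w2.png

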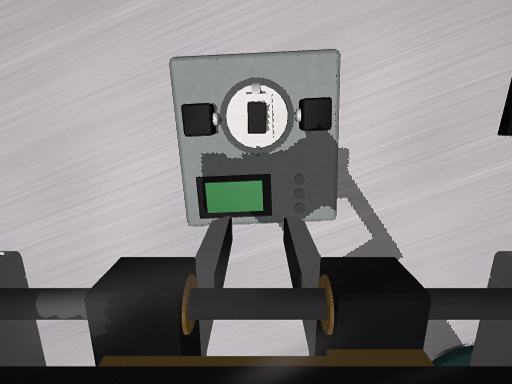

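View pics/l_s.png

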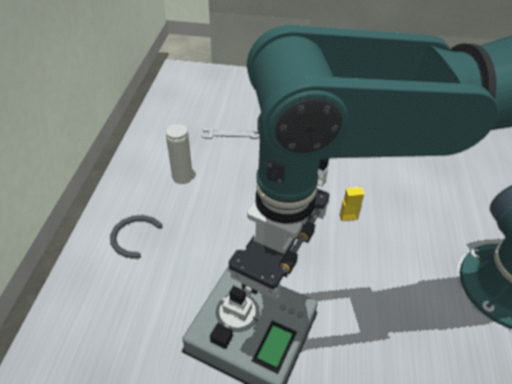

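```bash
python3 - <<'E'
from h import *
f=load('l_w2')
im=f['img'][70:160,210:310].astype(float);im=np.clip((im/255)**.7*255,0,255).astype(np.uint8)
save('m',cv2.resize(im,None,fx=6.5,fy=6.5,interpolation=cv2.INTER_CUBIC))
g=load('l_w')['img'][140:235,210:310].astype(float);g=np.clip((g/255)**.5*255,0,255).astype(np.uint8)
save('m1',cv2.resize(g,None,fx=6.3,fy=6.3,interpolation=cv2.INTER_CUBIC))
E
```

```text
(no output)
```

View pics/m.png

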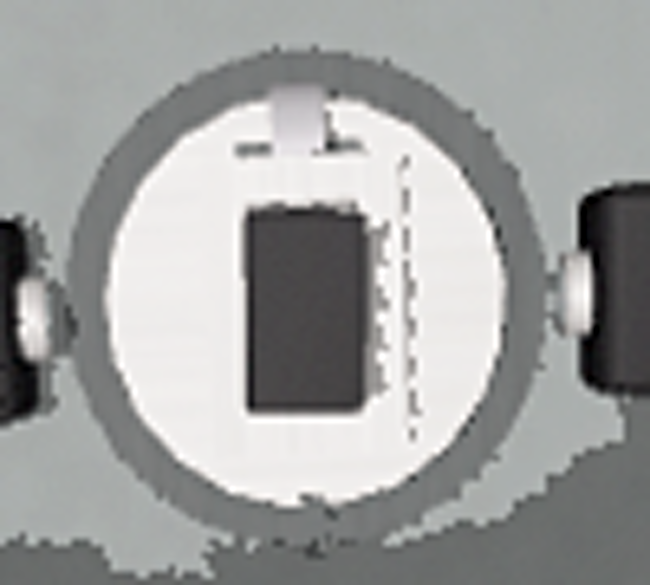

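View pics/m1.png

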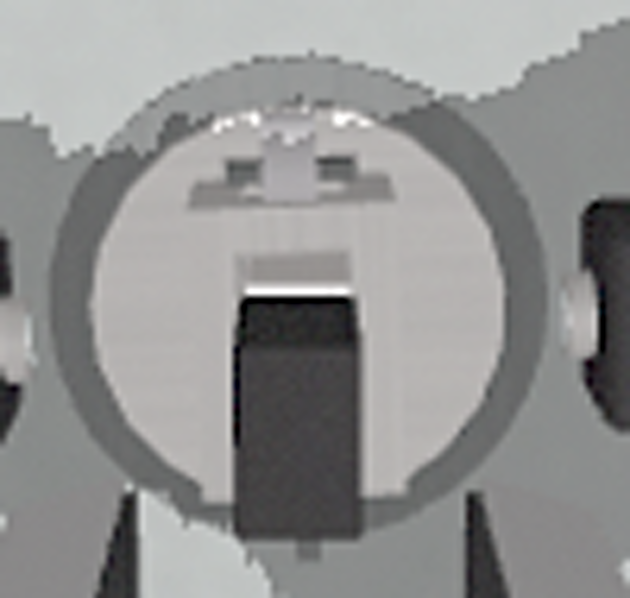

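```bash
python3 - <<'E'
from h import *
fa,fb=load('l_w'),load('l_w2')
A=[(240,345),(358,345),(361,538),(236,535)];B=[(248,208),(362,208),(366,411),(249,411)]
P=[]
for a,b in zip(A,B):
    ua=(210+(a[0]+.5)/6.3-.5,140+(a[1]+.5)/6.3-.5);ub=(210+(b[0]+.5)/6.5-.5,70+(b[1]+.5)/6.5-.5)
    X=tri([(fa,*ua),(fb,*ub)]);P.append(X);print(X.round(1),(proj(fa,X)-ua).round(1))
P=np.array(P);print('cap c',P.mean(0).round(1))
ang=lambda p,q:np.degrees(np.arctan2(*(q-p)[1::-1])).round(2)
print('cap y',ang(P[0],P[1]),ang(P[3],P[2]),'x',ang(P[2],P[1]),ang(P[3],P[0]))
Q=[onz(fb,210+(b[0]+.5)/6.5-.5,70+(b[1]+.5)/6.5-.5,124) for b in B]
print('cap mono y',ang(Q[0],Q[1]),ang(Q[3],Q[2]),'x',ang(Q[2],Q[1]),ang(Q[3],Q[0]))
h=[onz(fb,210+x/6.5-.5,70+y/6.5-.5,84) for x,y in [(415,440),(405,160)]];print('holder x',ang(*h))
h=[onz(fa,210+x/6.3-.5,140+y/6.3-.5,84) for x,y in [(190,208),(395,202)]];print('holder y+180 front edge',ang(*h))
# tester deck edges: fit lines
im=fb['img'];hsv=cv2.cvtColor(im,cv2.COLOR_RGB2HSV)
d=im[:,:,1].astype(int)-im[:,:,0]
m=((d>4)).astype(np.uint8);m[230:]=0;m=cv2.morphologyEx(m,cv2.MORPH_CLOSE,np.ones((9,9)))
cs,_=cv2.findContours(m,cv2.RETR_EXTERNAL,cv2.CHAIN_APPROX_NONE);c=max(cs,key=cv2.contourArea)[:,0,:]
def fit(sel):
    vx,vy,x0,y0=cv2.fitLine(sel.astype(np.float32),cv2.DIST_HUBER,0,.01,.01).ravel();return (x0-60*vx,y0-60*vy),(x0+60*vx,y0+60*vy)
top=c[(c[:,1]<70)&(c[:,0]>185)&(c[:,0]<325)];rt=c[(c[:,0]>325)&(c[:,1]>65)&(c[:,1]<205)]
for n,sl in(('top',top),('right',rt)):
    a,b=fit(sl);print(n,len(sl),a,b,ang(onz(fb,*a,55),onz(fb,*b,55)))
# lamp / detector top faces
for n,f in(('a',fa),('b',fb)):
    g=f['img'].max(2);mm=(g<45).astype(np.uint8);mm[215:]=0
    for c in cv2.findContours(mm,cv2.RETR_EXTERNAL,cv2.CHAIN_APPROX_NONE)[0]:
        if cv2.contourArea(c)>300: r=cv2.minAreaRect(c);print(n,np.round(r[0],1),onz(f,*r[0],75).round(1))
# bystanders before/after
for n in ('top','side'):
    a=load(n+'0')['img'].astype(int);b=load('l_'+n[0])['img'].astype(int);d=np.abs(a-b).max(2)
    if n=='top':R=dict(shoe=(200,90,252,140),can=(285,105,320,150),wr=(350,135,380,200))
    else:R=dict(shoe=(105,210,168,262),can=(160,120,197,190))
    for k,(x0,y0,x1,y1) in R.items(): print(n,k,(d[y0:y1,x0:x1]>40).sum())
E
```

```text
[558.4 177.4 125.2] [-0.2 -0. ]
[553.3 163.8 125.1] [ 0. -0.]
[528.9 172.1 123.2] [ 0.1 -0. ]
[534.3 186.8 122.1] [0.2 0. ]
cap c [543.7 175.  123.9]
cap y -110.25 -110.02 x -18.7 -21.37
cap mono y -110.26 -110.27 x -18.69 -20.46
holder x -17.4
holder y+180 front edge -108.53
top 139 (np.float32(195.07364), np.float32(56.727203)) (np.float32(314.92636), np.float32(50.783592)) -107.65
right 134 (np.float32(333.7457), np.float32(166.98712)) (np.float32(338.79562), np.float32(47.093426)) -18.83
a [256.5 200.5] [537.3 178.   75. ]
a [194.4 194.3] [563.3 230.9  75. ]
a [319.5 189. ] [527.4 118.4  75. ]
b [233.5 194. ] [476.3 226.9  75. ]
b [198.1 119.2] [562.2 231.8  75. ]
b [256.5 117. ] [543.7 175.3  75. ]
b [315.  113.5] [526.4 118.5  75. ]
b [504.5 107. ] [466.3 -62.5  75. ]
top shoe 0
top can 0
top wr 0
side shoe 2436
side can 1469
```

View pics/l_t.png

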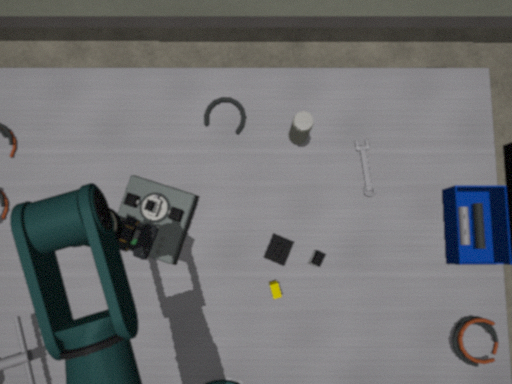

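Cap top measures 123.9 mm (124 if home). The cell is about 2.3° from the tester axis, within the play, and the holder edges match the tester to within about 1°. The bystanders show no change in the top view, so I'm handing in.

```bash
python3 - <<'E'
from h import *
manip.finish_job();print(manip.state()['time'],manip.state()['ft_force'].round(1))
E
```

```text
the job is handed in; nothing more can be done
the job is handed in; nothing more can be done
```

The job is handed in, with the cell home in the slot, turned clockwise onto the stop and released. I ran it to about 29 s of robot time; `finish_job` gives no verdict.

**What I did:** I took the black-capped cell from the rest block and lowered it into the slot with the holder turned away by about 0.8 rad. I pressed it down until it stood hard on the floor. Then I turned it clockwise until it bore on the stop at about 0.35 N m. I backed off 1.8° to unload it, opened the gripper and lifted clear.

**Last checks:**

| Check | Measured | Expected or limit |
|---|---|---|
| Cap top height (two views) | 123.9 mm | 124 mm when home |
| Cell centre from slot centre | about 0.4 mm | below 3 mm |
| Cell yaw against tester axis | about 2.3° (0.04 rad) | below 0.08 rad |
| Holder edges against the tester axis | about 1° or less, near the precision of the method | below 0.025 rad (1.4°) |
| Horseshoe, can, wrench (top view) | no change | below 20 mm |

**What disagreed or was less certain:**
- **Press-in force:** the push past the roller read under about 2 N on the way down, less than the 2–10 N described. At the floor the push rose to about 12 N with no further movement, at the right height.
- **Turning torque:** the torque reading while turning was within noise (±0.1 N m), so I judged the stop from the clear rise at the end. The 14 N cell-to-holder contact can't be read directly; I inferred it from that torque.
- **Side camera:** comparing its before and after pictures was inconclusive; I put that down to a change in overall brightness but did not confirm it.

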